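# Lid the four crocks from the stack

### The arm

A 6-joint arm with a two-finger parallel gripper is mounted at the origin on the work surface. World frame = base frame: x ahead of the robot, y to its left, z up, the work surface at z = 0. Lengths are in mm, angles in rad, forces in N, time in s.
With the tool pointing down it reaches from about 400 to 925 mm from the base axis. Payload 12.5 kg.
Tool frame: the origin (TCP) lies midway between the tips of the shut fingers; the grasp point (between the pads) lies 19 mm behind it; z points along the fingers, y is the line along which they close (so a half turn about z gives the same grasp; the last joint's range is limited). The gripper opens to 95 mm and grips with 3 to 60 N. Pads are 20 mm wide; open, the fingers measure 119 mm over their backs; the gripper's body (75 mm by 180 mm) begins 59 mm behind the grasp point.
Start: joints at [1.182, 0.491, 1.559, -0, 1.092, -0.106], TCP at [174.386, 600.197, 214.661] pointing down, gripper open.
Joint ranges: [-3.1, 3.1], [-0.84, 2.19], [0.05, 2.79], [-1.13, 4.28], [0.06, 2.93], [-2.69, 2.69]. Speed limits (rad/s): [2.22, 2.22, 2.79, 3.14, 3.14, 3.14].

### API

Orientations are given as [roll, pitch, yaw] about the fixed x, y, z axes, in that order (R = Rz(yaw) Ry(pitch) Rx(roll)).
In Python, from cell import state, read_camera, camera_info, env gives the robot as it stands.
- The arm moves only by the tool move_arm, never from a script. Its argument "commands" is a list of rows, each a list of 3 entries, a list of its own where there are three numbers: the shift along the world's x, y, z in cm, then the turn, a rotation vector about the world's x, y, z in degrees, then the opening, from 0 (shut) to 1 (fully open). A call has 1 to 10 rows; each row shifts and turns the commanded pose from where the row before left it; what a row does not reach is not made up. A row lasts 1/10 s, in which the tool goes at most 50 mm and 8.59 degrees, less where a joint would pass 70% of its speed; a pose out of reach is approached as far as the arm can. A call with a gripper value outside its range is refused whole. The fingers move at their own pace and stop on an object; the grip force is fixed at half the most. Time passes only in rows, so rows that do not move let the fingers close. It gives the time, the measured TCP pose, the force, the opening and the grip force at its end, in the units of the state.
- state(): the state, without advancing time (a new reading comes with each control period).
- read_camera(name): name is "side" or "top"; returns the picture (420x560x3 uint8, blue, green, red); there is no depth.
- camera_info(name): a dict with "K" (3x3 intrinsics, pixels), "cam_to_world" (4x4, takes a point from camera to world coordinates). Camera axes: x right, y down, z forward; pixel columns grow to the right and rows downward; lengths in mm; the calibration is good to about 2 mm. A picture is of the moment at which its call begins. camera_info takes no time and is no camera call.
- env.job_done(): hands the job in; it is judged then, once.
The state is a dict: "t": time; "joints": joint angles; "qvel": joint speeds; "tau": joint torques, N m; "eef_pos": TCP position; "tcp_rot": TCP orientation; "ft_force": force on the tool from outside, world axes, zero at the start; "moment": the same for the moment, N m; "opening": opening from 0.0 (shut) to 1.0 (fully open); "grip_force": force on a finger pad.
Only numpy, scipy, OpenCV 4.12 (cv2) and the standard library are available. Lean on these libraries where they do the work, as an engineer would, in place of code of your own. Each camera call takes 0.05 s, during which the arm holds its last target. There are 200 camera calls.

### The job

The four porcelain crocks on the prep table are washed and dry, and their wooden lids are stacked by size on the round white board. Take the stack apart from the top and put each lid on the crock that it fits, set down gently and seated level in the mouth. Leave the crocks and the two rice bowls standing where they are.

Things in the scene. Friction and masses are not known exactly. Their poses are not given: they have to be found in the camera images.
- lid_1: The smallest of four round wooden lids (top of the stack). Origin: centre of its underside, z up. Upwards from there: hollow tapered white ring 0 to 9 mm (38 mm across at the foot, 47 at the disc), disc 9 to 18 mm, 68 mm across, upright knob 25 mm across, 18 to 40 mm. About 35 g. Its hollow covers and rests on the next lid's knob: lift straight up 15 mm to clear.
- lid_2: The second smallest of four round wooden lids (second of the stack). Origin: centre of its underside, z up. Upwards from there: hollow tapered white ring 0 to 9 mm (54 mm across at the foot, 63 at the disc), disc 9 to 18 mm, 84 mm across, upright knob 25 mm across, 18 to 40 mm. About 50 g. Its hollow covers and rests on the next lid's knob: lift straight up 15 mm to clear.
- lid_3: The second largest of four round wooden lids (third of the stack). Origin: centre of its underside, z up. Upwards from there: hollow tapered white ring 0 to 9 mm (72 mm across at the foot, 81 at the disc), disc 9 to 18 mm, 102 mm across, upright knob 25 mm across, 18 to 40 mm. About 70 g. Its hollow covers and rests on the next lid's knob: lift straight up 15 mm to clear.
- lid_4: The largest of four round wooden lids (bottom of the stack). Origin: centre of its underside, z up. Upwards from there: hollow tapered white ring 0 to 9 mm (90 mm across at the foot, 99 at the disc), disc 9 to 18 mm, 120 mm across, upright knob 25 mm across, 18 to 40 mm. About 95 g. Stands on the round board (15 mm thick, 210 across).
- crock_1: The smallest of four open, empty, straight-sided white porcelain crocks: 64 mm across, 64 high, wall 5 (mouth 54). It takes lid_1: seated, the disc lies on the rim, the lid's origin 55 mm above the crock's, ring with 3.5 mm play all round. Origin: centre of the underside, on the table, z up. Loose, about 160 g.
- crock_2: The second smallest of four open, empty, straight-sided white porcelain crocks: 80 mm across, 76 high, wall 5 (mouth 70). It takes lid_2: seated, the disc lies on the rim, the lid's origin 67 mm above the crock's, ring with 3.5 mm play all round. Origin: centre of the underside, on the table, z up. Loose, about 260 g.
- crock_3: The second largest of four open, empty, straight-sided white porcelain crocks: 98 mm across, 88 high, wall 5 (mouth 88). It takes lid_3: seated, the disc lies on the rim, the lid's origin 79 mm above the crock's, ring with 3.5 mm play all round. Origin: centre of the underside, on the table, z up. Loose, about 400 g.
- crock_4: The largest of four open, empty, straight-sided white porcelain crocks: 116 mm across, 100 high, wall 5 (mouth 106). It takes lid_4: seated, the disc lies on the rim, the lid's origin 91 mm above the crock's, ring with 3.5 mm play all round. Origin: centre of the underside, on the table, z up. Loose, about 580 g.
- rice_bowl_1: One of two alike open white porcelain rice bowls, flaring from a 50 mm foot to a 114 mm rim, 60 mm high, standing in the row among the crocks; takes no lid. Origin: centre of the underside, on the table, z up. Loose, about 180 g.
- rice_bowl_2: One of two alike open white porcelain rice bowls, flaring from a 50 mm foot to a 114 mm rim, 60 mm high, standing in the row among the crocks; takes no lid. Origin: centre of the underside, on the table, z up. Loose, about 180 g.
There are look-alikes about, which are no part of the job. What is shaped like the crock_3 but pink, purple or turquoise is not meant.

How it is judged (in metres and radians):
At the end, for the whole second after the job is handed in: Each lid rests at rest and level (within 3.4 degrees) on the crock of its own size, its ring down in the mouth and its disc on the rim (height within 3 mm, centred within 8 mm); crocks and rice bowls stand upright within 30 mm of where they began (horizontal distance between lid_1 and crock_1 below 0.008 m and z of lid_1 in the frame of crock_1 between 0.051 and 0.058 m and angle between each of lid_1, crock_1, lid_2, crock_2, lid_3, crock_3, lid_4, crock_4, rice_bowl_1, rice_bowl_2's own z axis and vertical below 0.06 rad and linear speed of each of lid_1, crock_1, lid_2, crock_2, lid_3, crock_3, lid_4, crock_4 below 0.02 m/s and distance of each of crock_1, crock_2, crock_3, crock_4, rice_bowl_1, rice_bowl_2 from where it was at the start of the episode below 0.03 m and horizontal distance between lid_2 and crock_2 below 0.008 m and z of lid_2 in the frame of crock_2 between 0.063 and 0.07 m and horizontal distance between lid_3 and crock_3 below 0.008 m and z of lid_3 in the frame of crock_3 between 0.075 and 0.082 m and horizontal distance between lid_4 and crock_4 below 0.008 m and z of lid_4 in the frame of crock_4 between 0.087 and 0.094 m); the robot touches nothing.
It fails at once if a lid is let fall onto its crock (faster than 0.5 m/s in the last 20 mm) ((horizontal distance between lid_1 and crock_1 below 0.03 m and z of lid_1 in the frame of crock_1 below 0.075 m and linear speed of lid_1 above 0.5 m/s) or (horizontal distance between lid_2 and crock_2 below 0.03 m and z of lid_2 in the frame of crock_2 below 0.087 m and linear speed of lid_2 above 0.5 m/s) or (horizontal distance between lid_3 and crock_3 below 0.03 m and z of lid_3 in the frame of crock_3 below 0.099 m and linear speed of lid_3 above 0.5 m/s) or (horizontal distance between lid_4 and crock_4 below 0.03 m and z of lid_4 in the frame of crock_4 below 0.111 m and linear speed of lid_4 above 0.5 m/s)).
It fails at once if a crock is shifted more than 30 mm or tipped over (distance of any of crock_1, crock_2, crock_3, crock_4 from where it was at the start of the episode above 0.03 m or angle between any of crock_1, crock_2, crock_3, crock_4's own z axis and vertical above 0.5 rad).
It fails at once if a rice bowl is shifted more than 30 mm or tipped over (distance of any of rice_bowl_1, rice_bowl_2 from where it was at the start of the episode above 0.03 m or angle between any of rice_bowl_1, rice_bowl_2's own z axis and vertical above 0.5 rad).
It also fails if it takes over 93 s, if anything falls off the work surface, if the arm or the gripper's body presses on something with over 40 N, if the wrist force passes 120 N, or if a joint passes its speed limit or range.

## Working session

There is one attempt and no reset: what is moved stays moved. The work goes in short steps, Python scripts to look and compute and a tool call to move; the robot and the scene stay as the last step left them, time stands still between calls to the robot, and variables do not carry over. Pictures are saved under pics/ and viewed, at most 14 in all, crops included, and the job is handed in when it is done.

Besides the shell and the picture viewer there is one more tool, called after "Call:" by a JSON object that holds its "fn" and its "kwargs", one argument or row to a line. move_arm: Moves the arm, as the interface text tells. Its arguments: {"type":"object","properties":{"commands":{"type":"array"}},"required":["commands"]}

```bash
mkdir -p pics; python3 - <<'E'
from cell import *
import cv2
for n in("side","top"):
    im=read_camera(n); cv2.imwrite(f"pics/{n}0.png",im)
    c=camera_info(n); print(n,c["K"],c["cam_to_world"])
s=state();print(s)
E
```

```text
side [[490.23845219   0.         281.0768016 ]
 [  0.         490.23845219 195.56284995]
 [  0.           0.           1.        ]] [[ 7.36039739e-01 -3.85412126e-01  5.56509654e-01 -1.92395565e+02]
 [-6.76525763e-01 -3.90108320e-01  6.24602586e-01 -7.42816677e+02]
 [-2.36303643e-02 -8.36225443e-01 -5.47876459e-01  7.89733523e+02]
 [ 0.00000000e+00  0.00000000e+00  0.00000000e+00  1.00000000e+00]]
top [[481.99229456   0.         273.85276812]
 [  0.         481.99229456 208.52913716]
 [  0.           0.           1.        ]] [[ 1.19268163e-02 -9.92451551e-01  1.22056010e-01  3.18453799e+02]
 [-9.99919637e-01 -1.13128941e-02  5.72162381e-03  1.58911519e+01]
 [-4.29762772e-03 -1.22114442e-01 -9.92506722e-01  1.50048107e+03]
 [ 0.00000000e+00  0.00000000e+00  0.00000000e+00  1.00000000e+00]]
{'t': 0.1, 'joints': array([ 1.18238652e+00,  4.91507108e-01,  1.55937583e+00, -2.23010196e-05,
        1.09169326e+00, -1.05610472e-01]), 'qvel': array([ 0.0013212 , -0.00134744, -0.00259796,  0.00147504,  0.00054218,
       -0.00028719]), 'tau': array([ 1.67118746e-03, -6.13620973e+01, -2.58605021e+01,  6.93774107e-02,
        4.69904719e-02, -4.44737418e-05]), 'eef_pos': array([174.31383596, 599.98405044, 214.11968538]), 'tcp_rot': array([-3.14061251e+00, -8.40093759e-05,  2.85880357e+00]), 'ft_force': array([0.2847123 , 0.11224985, 0.67290127]), 'moment': array([0.02224816, 0.02506818, 0.01222558]), 'grip_force': 0.0, 'opening': 1.00031398588459}
```

View pics/top0.png

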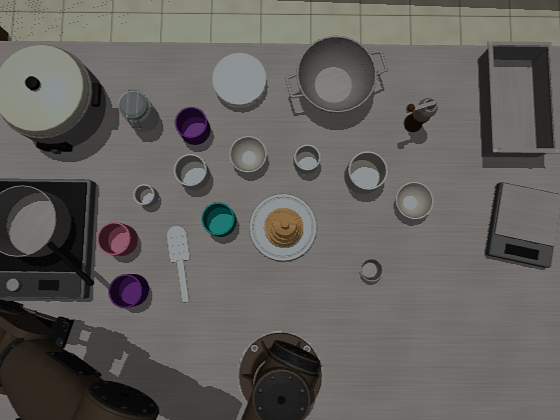

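View pics/side0.png

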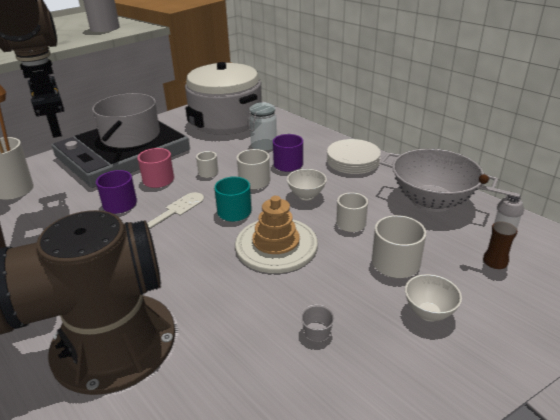

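Top view candidates, with pixels:
- White crocks: (145,196) is crock_1, (307,157) crock_2, (191,171) crock_3, (367,171) crock_4.
- Rice bowls: (248,154) and (413,201).
- Look-alikes: a steel cup at (371,270), and purple, pink and turquoise crocks.
- Lid stack: (285,228).

Next I fit the known rim circles in both cameras.

```bash
cat > h.py <<'E'
import numpy as np, cv2
from cell import *
CI={n:camera_info(n) for n in("side","top")}
def proj(n,P):
    T=np.linalg.inv(CI[n]["cam_to_world"]); p=(np.atleast_2d(P)@T[:3,:3].T+T[:3,3])@CI[n]["K"].T
    return p[:,:2]/p[:,2:]
def ray(n,uv,z):
    T=CI[n]["cam_to_world"]; d=T[:3,:3]@np.linalg.inv(CI[n]["K"])@[*uv,1]
    return (T[:3,3]+d*(z-T[2,3])/d[2])[:2]
A=np.linspace(0,2*np.pi,120,endpoint=False); C=np.c_[np.cos(A),np.sin(A),0*A]
def grad(im):
    g=cv2.GaussianBlur(im,(0,0),0.8).astype(np.float32); return np.hypot(cv2.Sobel(g,5,1,0),cv2.Sobel(g,5,0,1)).max(2)
def fit(G,circs,xy,R=14):
    """circs: (z,r). G: {cam: gradient}. returns best xy jointly and per camera"""
    q=np.arange(-R,R+.5,1.); S={n:np.zeros((len(q),)*2) for n in G}
    for n in G:
        for i,a in enumerate(q):
            for j,b in enumerate(q):
                for z,r in circs:
                    p=proj(n,C*r+[xy[0]+a,xy[1]+b,z]).astype(np.float32)
                    S[n][i,j]+=np.minimum(cv2.remap(G[n],p[:,:1],p[:,1:],1),250).mean()
    f=lambda s:np.array(xy)+[q[k] for k in np.unravel_index(s.argmax(),s.shape)]
    return f(sum(S.values())),{n:f(S[n]) for n in S}
E
python3 - <<'E'
from h import *
ims={n:cv2.imread(f"pics/{n}0.png") for n in CI}; G={n:grad(ims[n]) for n in CI}
obj={"c1":((145,194),[(64,32),(64,27)]),"c2":((307,155),[(76,40),(76,35)]),"c3":((191,169),[(88,49),(88,44)]),"c4":((367,169),[(100,58),(100,53)]),
"b1":((248,154),[(60,57)]),"b2":((413,201),[(60,57)]),"st":((285,228),[(148,12.5),(126,34),(95,42),(64,51),(33,60)])}
tiles=[]
for k,(uv,c) in obj.items():
    x0=ray("top",uv,c[0][0]); xy,per=fit(G,c,x0)
    print(k,x0.round(),xy.round(1),{n:v.round(1).tolist() for n,v in per.items()},round(np.hypot(*xy)))
    for n in CI:
        o=proj(n,[[*xy,c[0][0]]])[0].astype(int); w=33
        t=cv2.resize(ims[n][o[1]-w:o[1]+w,o[0]-w:o[0]+w],(198,198),interpolation=cv2.INTER_CUBIC)
        for z,r in c:
            p=(proj(n,C*r+[*xy,z])-(o-w)+.5)*3-.5
            cv2.polylines(t,[(p*16).astype(np.int32)],True,(0,0,255),1,cv2.LINE_AA,4)
        tiles.append(t)
tiles+= [tiles[0]*0]*2
T=[np.hstack(tiles[i:i+4]) for i in range(0,16,4)]
cv2.imwrite("pics/m1.png",cv2.resize(np.vstack(T),(600,600)))
E
```

```text
c1 [535. 413.] [533.8 414.5] {'side': [528.8, 409.5], 'top': [532.8, 416.5]} 676
c2 [658. -74.] [649.5 -75. ] {'side': [643.5, -78.0], 'top': [649.5, -73.0]} 654
c3 [608. 273.] [605.2 274.8] {'side': [612.2, 272.8], 'top': [605.2, 274.8]} 665
c4 [ 611. -250.] [ 607.5 -251.9] {'side': [608.5, -252.9], 'top': [606.5, -249.9]} 658
b1 [662. 105.] [658.5 107.2] {'side': [657.5, 107.2], 'top': [661.5, 103.2]} 667
b2 [ 523. -395.] [ 524.2 -399.8] {'side': [525.2, -399.8], 'top': [522.2, -400.8]} 659
st [430.  -8.] [440.   -8.3] {'side': [440.0, -8.3], 'top': [444.0, -4.3]} 440
```

View pics/m1.png

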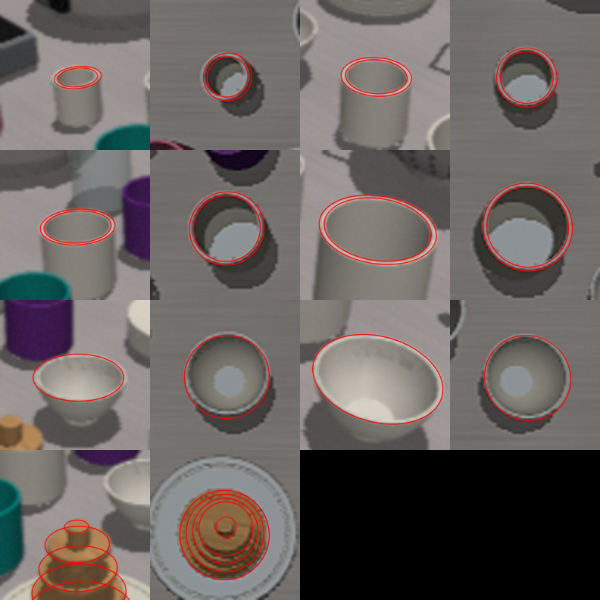

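The montage shows all four crocks and both bowls fitted well (red circles on the rims). The stack fit is less certain, so I enlarge it and let the spacing vary.

```bash
python3 - <<'E'
from h import *
ims={n:cv2.imread(f"pics/{n}0.png") for n in CI}; G={n:grad(ims[n]) for n in CI}
# independent: each disc top & knob at given z, top camera vs side camera
for s in (28,31,34):
    for k,(z0,r) in enumerate([(33,60),(33+s,51),(33+2*s,42),(33+3*s,34)]):
        xy,per=fit(G,[(z0,r)],(437,-8),10); print(s,k,xy,per)
xy=(438,-7);out=[]
for n in CI:
    o=proj(n,[[*xy,80]])[0].astype(int); w=36;f=8
    t=cv2.resize(ims[n][o[1]-w:o[1]+w,o[0]-w:o[0]+w],(400,400),interpolation=cv2.INTER_CUBIC)
    for z,r in [(148,12.5),(126,34),(95,42),(64,51),(33,60)]:
        p=(proj(n,C*r+[*xy,z])-(o-w)+.5)*400/72-.5
        cv2.polylines(t,[(p*16).astype(np.int32)],True,(0,0,255),1,cv2.LINE_AA,4)
    out.append(t)
cv2.imwrite("pics/m2.png",np.hstack(out))
E
```

```text
28 0 [441.  -6.] {'side': array([435., -14.]), 'top': array([442.,  -6.])}
28 1 [447.   2.] {'side': array([447.,   2.]), 'top': array([429., -10.])}
28 2 [427. -18.] {'side': array([442.,  -6.]), 'top': array([447., -18.])}
28 3 [447.  -4.] {'side': array([447.,   0.]), 'top': array([447.,  -6.])}
31 0 [441.  -6.] {'side': array([435., -14.]), 'top': array([442.,  -6.])}
31 1 [446.   1.] {'side': array([444.,  -1.]), 'top': array([447., -10.])}
31 2 [429. -18.] {'side': array([437., -12.]), 'top': array([447., -18.])}
31 3 [445.  -7.] {'side': array([443.,  -8.]), 'top': array([446.,  -6.])}
34 0 [441.  -6.] {'side': array([435., -14.]), 'top': array([442.,  -6.])}
34 1 [434. -13.] {'side': array([441.,  -5.]), 'top': array([447., -10.])}
34 2 [431. -18.] {'side': array([432., -18.]), 'top': array([447., -18.])}
34 3 [434. -18.] {'side': array([434., -18.]), 'top': array([447., -18.])}
```

View pics/m2.png

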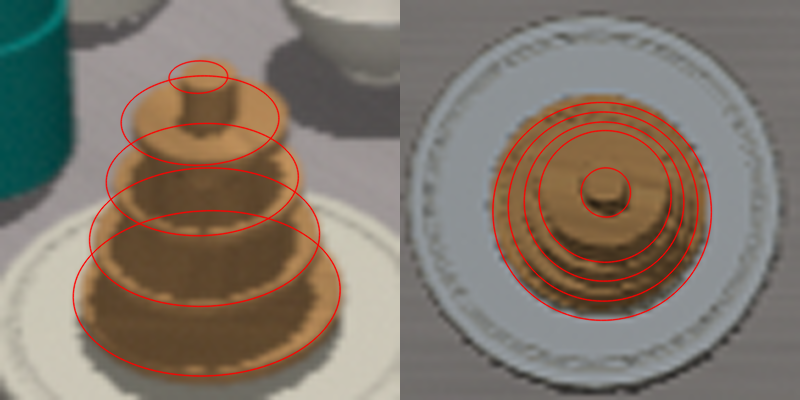

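Stack (zoom): the top knob is at about (605,188) in the right panel and (212,75) in the left. That puts lid_1 near (444,-7) with its disc top at about 126, and the upper lids lean slightly off-axis. I set out via a waypoint that stays more than 400 mm from the base.

Call:
{"fn": "move_arm", "kwargs": {
  "commands": [
    [[3.4,-3.1,0],[0,0,0],1],
    [[3.4,-3.1,0],[0,0,0],1],
    [[3.4,-3.1,0],[0,0,0],1],
    [[3.4,-3.1,0],[0,0,0],1],
    [[3.4,-3.1,0],[0,0,0],1],
    [[3.4,-3.1,0],[0,0,0],1],
    [[3.4,-3.1,0],[0,0,0],1],
    [[3.4,-3.1,0],[0,0,0],1],
    [[0,-4.5,0],[0,0,0],1],
    [[0,-4.5,0],[0,0,0],1]
  ]
}}

```text
t: 1.1
eef_pos: [446.7, 260.4, 214.0]
tcp_rot: [-3.141, -0.001, 2.858]
ft_force: [0.3, -0.8, -0.2]
opening: 0.999
grip_force: 0.0
```

Call:
{"fn": "move_arm", "kwargs": {
  "commands": [
    [[0,-4.45,0],[0,0,0],0.6],
    [[0,-4.45,0],[0,0,0],0.6],
    [[0,-4.45,0],[0,0,0],0.6],
    [[0,-4.45,0],[0,0,0],0.6],
    [[0,-4.45,0],[0,0,0],0.6],
    [[-0.1,-4.45,0],[0,0,0],0.6],
    [[-0.1,0,-2],[0,0,0],0.6],
    [[0,0,-2],[0,0,0],0.6],
    [[0,0,0],[0,0,0],0.6]
  ]
}}

```text
t: 2.0
eef_pos: [443.3, -5.1, 173.0]
tcp_rot: [-3.141, -0.004, 2.858]
ft_force: [-0.4, -0.5, -0.8]
opening: 0.602
grip_force: 0.0
```

```bash
cat > look.py <<'E'
import sys
from h import *
# look.py name x y z half
nm=sys.argv[1]; P=[float(a) for a in sys.argv[2:5]]; w=int(sys.argv[5]); out=[]
for n in CI:
    im=read_camera(n); cv2.imwrite(f"pics/{n}_{nm}.png",im)
    im=cv2.copyMakeBorder(im,w,w,w,w,cv2.BORDER_CONSTANT); o=proj(n,[P])[0].round().astype(int)
    out.append(cv2.resize(im[o[1]:o[1]+2*w,o[0]:o[0]+2*w],(400,400),interpolation=cv2.INTER_CUBIC)); print(n,"centre px",o,"scale",200/w)
cv2.imwrite(f"pics/{nm}.png",np.hstack(out)); s=state(); print(s["t"],s["eef_pos"].round(1))
E
python3 look.py l1 444 -7 130 45
```

```text
side centre px [275 204] scale 4.444444444444445
top centre px [284 224] scale 4.444444444444445
2.1 [444.4  -4.7 174.9]
```

View pics/l1.png

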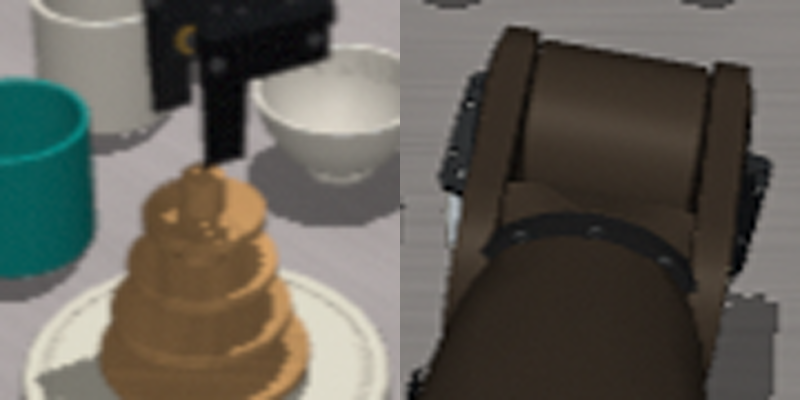

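Fingers are centred over the knob within about 3 mm: finger tips at (170,105) and (222,160), knob at (203,180). I nudge, descend and close.

Call:
{"fn": "move_arm", "kwargs": {
  "commands": [
    [[0.15,-0.2,-1.5],[0,0,0],0.6],
    [[0,0,-1.5],[0,0,0],0.6],
    [[0,0,-1],[0,0,0],0.6],
    [[0,0,-0.5],[0,0,0],0.6],
    [[0,0,0],[0,0,0],0.3],
    [[0,0,0],[0,0,0],0.2],
    [[0,0,0],[0,0,0],0.1],
    [[0,0,0],[0,0,0],0.1],
    [[0,0,0],[0,0,0],0.1]
  ]
}}

```text
t: 3.0
eef_pos: [446.0, -6.8, 129.9]
tcp_rot: [3.141, 0.001, 2.859]
ft_force: [-0.0, -0.8, 2.2]
opening: 0.256
grip_force: 30.0
```

Call:
{"fn": "move_arm", "kwargs": {
  "commands": [
    [[0,0,0.5],[0,0,0],0.1],
    [[0,0,1],[0,0,0],0.1],
    [[0,0,1.5],[0,0,0],0.1],
    [[0,0,1.0],[0,0,0],0.1],
    [[0.6,3,0],[0,0,0],0.1],
    [[0.9,4,0],[0,0,0],0.1],
    [[0.9,4,0],[0,0,0],0.1],
    [[0.9,4,0],[0,0,0],0.1],
    [[0.9,4,0],[0,0,0],0.1],
    [[0.9,4,0],[0,0,0],0.1]
  ]
}}

```text
t: 4.0
eef_pos: [497.0, 225.0, 170.4]
tcp_rot: [3.141, 0.001, 2.859]
ft_force: [0.3, 0.1, -0.1]
opening: 0.252
grip_force: 30.0
```

Call:
{"fn": "move_arm", "kwargs": {
  "commands": [
    [[0.9,4,0],[0,0,0],0.1],
    [[0.9,4,0],[0,0,0],0.1],
    [[0.9,4,0],[0,0,0],0.1],
    [[0.9,4,0],[0,0,0],0.1],
    [[0.5,2.1,0],[0,0,0],0.1],
    [[0.4,1,-1.5],[0,0,0],0.1],
    [[0,0,-1.5],[0,0,0],0.1],
    [[0,0,-1],[0,0,0],0.1],
    [[0,0,0],[0,0,0],0.1],
    [[0,0,0],[0,0,0],0.1]
  ]
}}

```text
t: 5.0
eef_pos: [542.0, 413.2, 129.6]
tcp_rot: [-3.141, -0.0, 2.858]
ft_force: [0.3, 0.4, -0.1]
opening: 0.25
grip_force: 30.0
```

```bash
python3 look.py l2 534 414 90 40
```

```text
side centre px [206 148] scale 5.0
top centre px [142 193] scale 5.0
5.1 [542.3 413.7 130.4]
```

View pics/l2.png

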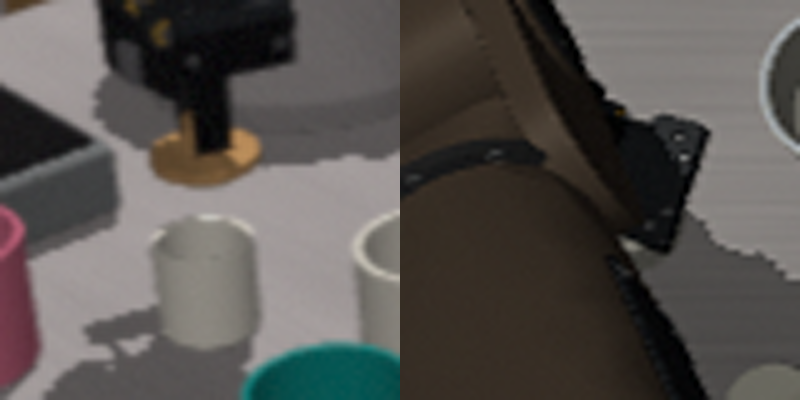

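```bash
python3 - <<'E'
from h import *
im=cv2.imread("pics/side_l2.png"); 
for n,c in (("disc at tcp",C*34+[542.2,413.5,122]),("crock rim",C*32+[533.8,414.5,64])):
    p=proj("side",c); q=(p-[206-40,148-40]+.5)*5-.5
    print(n,"crop px x",q[:,0].min().round(1),q[:,0].max().round(1),"y",q[:,1].min().round(1),q[:,1].max().round(1))
E
```

```text
disc at tcp crop px x 151.5 263.5 y 127.3 177.4
crock rim crop px x 153.7 257.2 y 215.4 264.8
```

Lid and crock outlines match the predicted projections to a fraction of a pixel. I shift -8.5 mm in x and descend.

Call:
{"fn": "move_arm", "kwargs": {
  "commands": [
    [[-0.4,0.05,0],[0,0,0],0.1],
    [[-0.45,0.05,0],[0,0,0],0.1],
    [[0,0,-1],[0,0,0],0.1],
    [[0,0,-1],[0,0,0],0.1],
    [[0,0,-1],[0,0,0],0.1],
    [[0,0,-1],[0,0,0],0.1],
    [[0,0,-0.5],[0,0,0],0.1],
    [[0,0,-0.3],[0,0,0],0.1],
    [[0,0,0],[0,0,0],0.1]
  ]
}}

```text
t: 6.0
eef_pos: [533.3, 415.2, 81.2]
tcp_rot: [-3.141, -0.0, 2.859]
ft_force: [0.3, 1.0, -0.3]
opening: 0.253
grip_force: 30.0
```

Call:
{"fn": "move_arm", "kwargs": {
  "commands": [
    [[0,0,-0.2],[0,0,0],0.1],
    [[0,0,-0.1],[0,0,0],0.1],
    [[0,0,0],[0,0,0],0.1]
  ]
}}

```text
t: 6.3
eef_pos: [533.5, 415.3, 78.9]
tcp_rot: [3.141, 0.0, 2.859]
ft_force: [0.5, 0.5, -1.1]
opening: 0.256
grip_force: 30.0
```

Call:
{"fn": "move_arm", "kwargs": {
  "commands": [
    [[0,0,-0.1],[0,0,0],0.1],
    [[0,0,-0.1],[0,0,0],0.1],
    [[0,0,0],[0,0,0],0.1]
  ]
}}

```text
t: 6.6
eef_pos: [533.8, 415.6, 77.2]
tcp_rot: [3.14, 0.001, 2.859]
ft_force: [0.8, 1.8, 3.8]
opening: 0.249
grip_force: 30.0
```

Contact came at z=77, as predicted for seated. I release, rise and look.

Call:
{"fn": "move_arm", "kwargs": {
  "commands": [
    [[0,0,0],[0,0,0],0.4],
    [[0,0,0],[0,0,0],0.6],
    [[0,0,0],[0,0,0],0.6],
    [[0,0,1.5],[0,0,0],0.6],
    [[0,0,3],[0,0,0],0.6],
    [[0,0,4],[0,0,0],0.6],
    [[-0.5,-4,1],[0,0,0],0.6],
    [[-0.9,-4,0],[0,0,0],0.6],
    [[-0.9,-4,0],[0,0,0],0.6],
    [[-0.9,-4,0],[0,0,0],0.6]
  ]
}}

```text
t: 7.6
eef_pos: [500.8, 253.8, 172.8]
tcp_rot: [3.141, 0.001, 2.859]
ft_force: [1.3, -0.1, 0.4]
opening: 0.601
grip_force: 0.0
```

```bash
python3 - <<'E'
from h import *
ims={n:read_camera(n) for n in CI}; out=[]
def tile(n,P,w,circs):
    o=proj(n,[P])[0].round().astype(int)
    t=cv2.resize(ims[n][o[1]-w:o[1]+w,o[0]-w:o[0]+w],(260,260),interpolation=cv2.INTER_CUBIC)
    for z,r in circs:
        p=(proj(n,C*r+[P[0],P[1],z])-(o-w)+.5)*130/w-.5
        cv2.polylines(t,[(p*16).astype(np.int32)],True,(0,0,255),1,cv2.LINE_AA,4)
    return t
for n in CI: out.append(np.vstack([tile(n,(533.8,415,70),28,[(73,34),(95,12.5)]),tile(n,(443,-6.5,70),36,[(95,42),(117,12.5)])]))
cv2.imwrite("pics/l3.png",np.hstack(out)); print(state()["t"],state()["eef_pos"])
E
```

```text
7.7 [500.42102666 251.78012996 172.96874196]
```

View pics/l3.png

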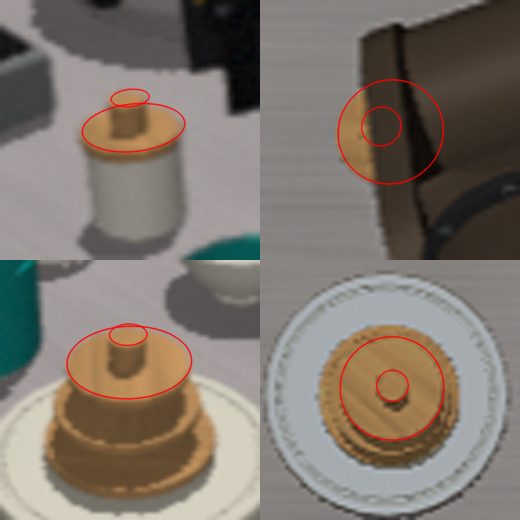

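Top left: lid_1 sits level on crock_1, with its outline on the predicted circle. Bottom: lid_2's disc and knob match (443,-6.5) in both views. I go for lid_2.

Call:
{"fn": "move_arm", "kwargs": {
  "commands": [
    [[-1,-4.3,0],[0,0,0],0.6],
    [[-1,-4.3,0],[0,0,0],0.6],
    [[-1,-4.3,0],[0,0,0],0.6],
    [[-0.9,-4.3,0],[0,0,0],0.6],
    [[-0.9,-4.3,0],[0,0,0],0.6],
    [[-0.9,-4.3,-1],[0,0,0],0.6],
    [[0,0,-2],[0,0,0],0.6],
    [[0,0,-1.5],[0,0,0],0.6],
    [[0,0,0],[0,0,0],0.6]
  ]
}}

```text
t: 8.6
eef_pos: [444.2, -2.8, 126.0]
tcp_rot: [-3.142, -0.002, 2.858]
ft_force: [-0.7, -0.6, -0.7]
opening: 0.6
grip_force: 0.0
```

Call:
{"fn": "move_arm", "kwargs": {
  "commands": [
    [[-0.1,-0.3,-1],[0,0,0],0.6],
    [[0,0,-1],[0,0,0],0.6],
    [[0,0,-0.7],[0,0,0],0.6],
    [[0,0,0],[0,0,0],0.4],
    [[0,0,0],[0,0,0],0.2],
    [[0,0,0],[0,0,0],0.1],
    [[0,0,0],[0,0,0],0.1],
    [[0,0,0],[0,0,0],0.1]
  ]
}}

```text
t: 9.4
eef_pos: [443.5, -5.8, 99.9]
tcp_rot: [3.141, 0.001, 2.859]
ft_force: [-0.8, -1.2, -0.1]
opening: 0.253
grip_force: 30.0
```

Call:
{"fn": "move_arm", "kwargs": {
  "commands": [
    [[0,0,0.5],[0,0,0],0.1],
    [[0,0,1],[0,0,0],0.1],
    [[0,0,1.5],[0,0,0],0.1],
    [[0,0,2.0],[0,0,0],0.1],
    [[3.5,-1.1,0],[0,0,0],0.1],
    [[3.5,-1.2,0],[0,0,0],0.1],
    [[3.5,-1.2,0],[0,0,0],0.1],
    [[3.5,-1.2,0],[0,0,0],0.1],
    [[3.5,-1.2,0],[0,0,0],0.1],
    [[3.1,-1.1,0],[0,0,0],0.1]
  ]
}}

```text
t: 10.4
eef_pos: [650.9, -76.4, 150.6]
tcp_rot: [3.141, 0.001, 2.859]
ft_force: [-0.3, -0.3, -0.1]
opening: 0.258
grip_force: 30.0
```

Call:
{"fn": "move_arm", "kwargs": {
  "commands": [
    [[0,0,-1],[0,0,0],0.1],
    [[0,0,-0.5],[0,0,0],0.1],
    [[0,0,0],[0,0,0],0.1],
    [[0,0,0],[0,0,0],0.1]
  ]
}}

```text
t: 10.8
eef_pos: [648.7, -75.4, 135.1]
tcp_rot: [3.142, -0.0, 2.859]
ft_force: [-0.6, 0.3, -0.3]
opening: 0.25
grip_force: 30.0
```

```bash
cat > chk.py <<'E'
import sys
from h import *
# chk.py name rdisc off(tcp->origin) crock x y rim r  : side view, crop with predicted held disc and crock rim
nm=sys.argv[1]; rd,off,cx,cy,rz,cr=map(float,sys.argv[2:]); im=read_camera("side"); s=state(); e=s["eef_pos"]; w=45
print(s["t"],e.round(1)); G={"side":grad(im)}
print("disc fit",fit(G,[(e[2]-off+18,rd)],e[:2],8)[0].round(1),"rim fit",fit(G,[(rz,cr)],(cx,cy),8)[0].round(1))
o=proj("side",[[cx,cy,rz+20]])[0].round().astype(int)
t=cv2.resize(im[o[1]-w:o[1]+w,o[0]-w:o[0]+w],(500,500),interpolation=cv2.INTER_CUBIC)
for c in (C*rd+[e[0],e[1],e[2]-off+18],C*cr+[cx,cy,rz]):
    cv2.polylines(t,[(((proj("side",c)-(o-w)+.5)*250/w-.5)*16).astype(np.int32)],True,(0,0,255),1,cv2.LINE_AA,4)
cv2.imwrite(f"pics/{nm}.png",t)
E
python3 chk.py l4 42 22.9 649.5 -75 76 40
```

```text
10.85 [649.  -75.5 135.4]
disc fit [641.  -81.5] rim fit [641.5 -77. ]
```

View pics/l4.png

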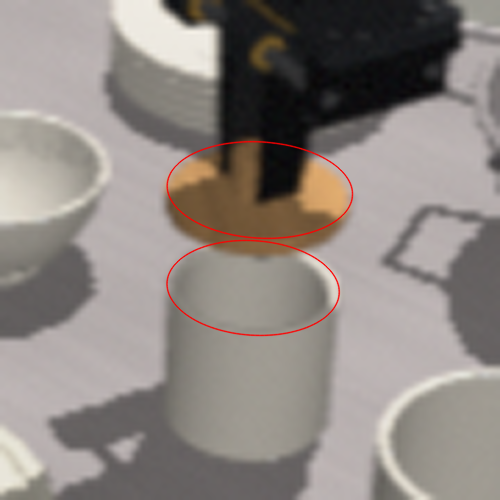

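The held disc (x 167..352) and the crock rim (x 167..339) both match prediction, so lid_2 is centred over crock_2. I descend.

Call:
{"fn": "move_arm", "kwargs": {
  "commands": [
    [[0,0,-1],[0,0,0],0.1],
    [[0,0,-1],[0,0,0],0.1],
    [[0,0,-1],[0,0,0],0.1],
    [[0,0,-0.7],[0,0,0],0.1],
    [[0,0,-0.4],[0,0,0],0.1],
    [[0,0,-0.2],[0,0,0],0.1],
    [[0,0,0],[0,0,0],0.1]
  ]
}}

```text
t: 11.55
eef_pos: [649.6, -75.8, 91.6]
tcp_rot: [3.141, 0.0, 2.859]
ft_force: [1.1, 1.1, -0.3]
opening: 0.258
grip_force: 30.0
```

Call:
{"fn": "move_arm", "kwargs": {
  "commands": [
    [[0,0,-0.1],[0,0,0],0.1],
    [[0,0,-0.1],[0,0,0],0.1],
    [[0,0,0],[0,0,0],0.1]
  ]
}}

```text
t: 11.85
eef_pos: [650.0, -75.8, 90.5]
tcp_rot: [3.141, 0.002, 2.859]
ft_force: [0.3, 1.0, 4.7]
opening: 0.253
grip_force: 30.0
```

Call:
{"fn": "move_arm", "kwargs": {
  "commands": [
    [[0,0,0],[0,0,0],0.4],
    [[0,0,0],[0,0,0],0.6],
    [[0,0,0],[0,0,0],0.6],
    [[0,0,1.5],[0,0,0],0.6],
    [[0,0,3],[0,0,0],0.6],
    [[0,0,3],[0,0,0],0.6],
    [[0,0,0],[0,0,0],0.6]
  ]
}}

```text
t: 12.55
eef_pos: [651.0, -76.2, 169.8]
tcp_rot: [3.141, 0.007, 2.859]
ft_force: [0.8, -0.2, -0.3]
opening: 0.599
grip_force: 0.0
```

```bash
python3 - <<'E'
from h import *
ims={n:read_camera(n) for n in CI}; out=[]
def tile(n,P,w,circs):
    o=proj(n,[P])[0].round().astype(int)
    t=cv2.resize(ims[n][o[1]-w:o[1]+w,o[0]-w:o[0]+w],(300,300),interpolation=cv2.INTER_CUBIC)
    for z,r in circs:
        p=(proj(n,C*r+[P[0],P[1],z])-(o-w)+.5)*150/w-.5
        cv2.polylines(t,[(p*16).astype(np.int32)],True,(0,0,255),1,cv2.LINE_AA,4)
    return t
G={n:grad(ims[n]) for n in CI}
print(fit(G,[(64,51)],(443,-6.5),8),fit(G,[(86,12.5)],(443,-6.5),8))
out=[tile("side",(443,-6.5,50),36,[(64,51),(86,12.5)]),tile("top",(443,-6.5,50),36,[(64,51),(86,12.5)])]
a=tile("side",(649.5,-75,80),36,[(85,42),(107,12.5)])
cv2.imwrite("pics/l5.png",np.vstack([np.hstack(out),np.hstack([a,a*0])])); print(state()["t"],state()["eef_pos"])
E
```

```text
(array([439. ,  -7.5]), {'side': array([439. ,  -7.5]), 'top': array([451. ,   1.5])}) (array([443. ,  -2.5]), {'side': array([443. ,  -2.5]), 'top': array([435. ,   1.5])})
12.65 [649.46494932 -75.8452014  165.82166049]
```

View pics/l5.png

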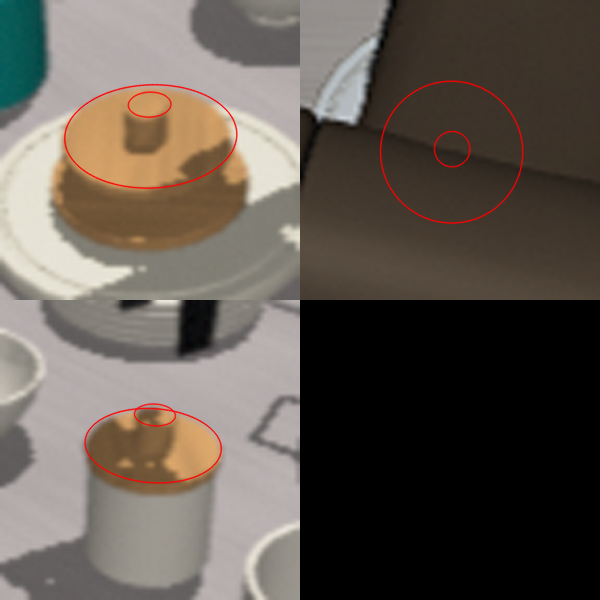

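Lid_2 is seated on its predicted outline (bottom left). Lid_3's disc spans x 62..235 against 64..238 drawn, so it sits about 1 mm off, near (442,-6). I move there.

Call:
{"fn": "move_arm", "kwargs": {
  "commands": [
    [[-3.5,1.2,0],[0,0,0],0.6],
    [[-3.5,1.2,0],[0,0,0],0.6],
    [[-3.5,1.2,0],[0,0,0],0.6],
    [[-3.5,1.2,0],[0,0,0],0.6],
    [[-3.5,1.1,-1],[0,0,0],0.6],
    [[-3.3,1.1,-1.5],[0,0,0],0.6],
    [[0,0,-2],[0,0,0],0.6],
    [[0,0,-1.7],[0,0,0],0.6],
    [[0,0,0],[0,0,0],0.6],
    [[0,0,0],[0,0,0],0.6]
  ]
}}

```text
t: 13.65
eef_pos: [441.2, -5.8, 102.5]
tcp_rot: [-3.142, -0.002, 2.859]
ft_force: [0.5, 0.7, -0.4]
opening: 0.597
grip_force: 0.0
```

Call:
{"fn": "move_arm", "kwargs": {
  "commands": [
    [[0.05,0,-1.2],[0,0,0],0.6],
    [[0,0,-1.2],[0,0,0],0.6],
    [[0,0,-1.0],[0,0,0],0.6],
    [[0,0,0],[0,0,0],0.4],
    [[0,0,0],[0,0,0],0.2],
    [[0,0,0],[0,0,0],0.1],
    [[0,0,0],[0,0,0],0.1],
    [[0,0,0],[0,0,0],0.1]
  ]
}}

```text
t: 14.45
eef_pos: [442.1, -5.8, 69.0]
tcp_rot: [3.141, 0.001, 2.859]
ft_force: [-0.5, 1.1, 2.3]
opening: 0.255
grip_force: 30.0
```

Call:
{"fn": "move_arm", "kwargs": {
  "commands": [
    [[0,0,0.5],[0,0,0],0.1],
    [[0,0,1],[0,0,0],0.1],
    [[0,0,1.5],[0,0,0],0.1],
    [[0,0,2.0],[0,0,0],0.1],
    [[0,0,2.0],[0,0,0],0.1],
    [[0,0,1.5],[0,0,0],0.1],
    [[2,3.5,0],[0,0,0],0.1],
    [[2,3.5,0],[0,0,0],0.1],
    [[2,3.5,0],[0,0,0],0.1],
    [[2,3.5,0],[0,0,0],0.1]
  ]
}}

```text
t: 15.45
eef_pos: [522.4, 135.7, 154.7]
tcp_rot: [3.141, 0.001, 2.859]
ft_force: [0.3, -0.4, -0.7]
opening: 0.255
grip_force: 30.0
```

Call:
{"fn": "move_arm", "kwargs": {
  "commands": [
    [[2,3.5,0],[0,0,0],0.1],
    [[2,3.5,0],[0,0,0],0.1],
    [[2,3.5,0],[0,0,0],0.1],
    [[2.3,3.6,0],[0,0,0],0.1],
    [[0,0,0],[0,0,0],0.1],
    [[0,0,0],[0,0,0],0.1]
  ]
}}

```text
t: 16.05
eef_pos: [604.4, 275.7, 153.8]
tcp_rot: [-3.141, -0.001, 2.86]
ft_force: [-0.4, 0.0, -1.4]
opening: 0.25
grip_force: 30.0
```

```bash
python3 chk.py l6 51 23 605.2 274.8 88 49
```

```text
16.1 [604.3 274.9 153.9]
disc fit [596.3 266.9] rim fit [608.2 276.8]
```

View pics/l6.png

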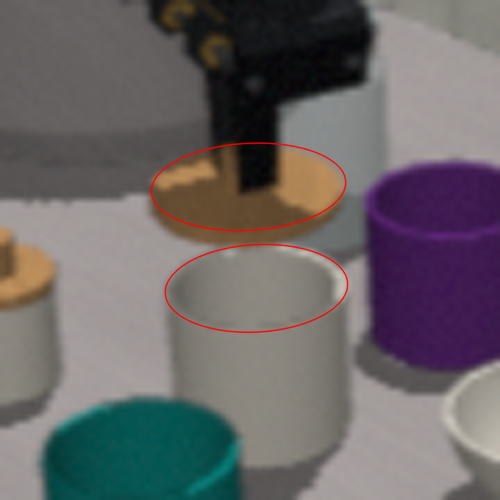

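The held disc sits about 1 mm left of prediction and the rim about 1 mm right of it. I shift +1.5/-1.5 mm and descend.

Call:
{"fn": "move_arm", "kwargs": {
  "commands": [
    [[0.15,-0.15,-0.8],[0,0,0],0.1],
    [[0,0,-1],[0,0,0],0.1],
    [[0,0,-1],[0,0,0],0.1],
    [[0,0,-1],[0,0,0],0.1],
    [[0,0,-0.7],[0,0,0],0.1],
    [[0,0,-0.3],[0,0,0],0.1],
    [[0,0,-0.2],[0,0,0],0.1],
    [[0,0,0],[0,0,0],0.1]
  ]
}}

```text
t: 16.9
eef_pos: [606.5, 273.8, 103.6]
tcp_rot: [3.141, 0.0, 2.859]
ft_force: [-0.0, -0.4, -1.4]
opening: 0.251
grip_force: 30.0
```

Call:
{"fn": "move_arm", "kwargs": {
  "commands": [
    [[0,0,-0.1],[0,0,0],0.1],
    [[0,0,-0.1],[0,0,0],0.1],
    [[0,0,0],[0,0,0],0.1]
  ]
}}

```text
t: 17.2
eef_pos: [606.7, 273.9, 102.2]
tcp_rot: [3.141, 0.001, 2.859]
ft_force: [0.3, 0.8, 2.7]
opening: 0.255
grip_force: 30.0
```

Call:
{"fn": "move_arm", "kwargs": {
  "commands": [
    [[0,0,0],[0,0,0],0.4],
    [[0,0,0],[0,0,0],0.6],
    [[0,0,0],[0,0,0],0.6],
    [[0,0,1.5],[0,0,0],0.6],
    [[0,0,3],[0,0,0],0.6],
    [[0,0,3],[0,0,0],0.6],
    [[-2,-3.4,0],[0,0,0],0.6],
    [[-2,-3.4,0],[0,0,0],0.6],
    [[0,0,0],[0,0,0],0.6]
  ]
}}

```text
t: 18.1
eef_pos: [564.6, 203.0, 178.2]
tcp_rot: [-3.141, -0.0, 2.857]
ft_force: [0.3, -0.1, -0.4]
opening: 0.596
grip_force: 0.0
```

```bash
python3 - <<'E'
from h import *
ims={n:read_camera(n) for n in CI}
def tile(n,P,w,circs):
    o=proj(n,[P])[0].round().astype(int)
    t=cv2.resize(ims[n][o[1]-w:o[1]+w,o[0]-w:o[0]+w],(300,300),interpolation=cv2.INTER_CUBIC)
    for z,r in circs:
        p=(proj(n,C*r+[P[0],P[1],z])-(o-w)+.5)*150/w-.5
        cv2.polylines(t,[(p*16).astype(np.int32)],True,(0,0,255),1,cv2.LINE_AA,4)
    return t
G={n:grad(ims[n]) for n in CI}
print(fit(G,[(33,60),(55,12.5)],(441,-6),8))
out=[tile(n,(441,-6,33),36,[(33,60),(55,12.5)]) for n in CI]
out2=[tile(n,(606,274,92),36,[(97,51),(119,12.5)]) for n in CI]
cv2.imwrite("pics/l7.png",np.vstack([np.hstack(out),np.hstack(out2)])); print(state()["t"],state()["eef_pos"])
E
```

```text
(array([440.,  -7.]), {'side': array([441.,  -7.]), 'top': array([438.,  -6.])})
18.2 [566.69332979 205.31058336 178.09447876]
```

View pics/l7.png

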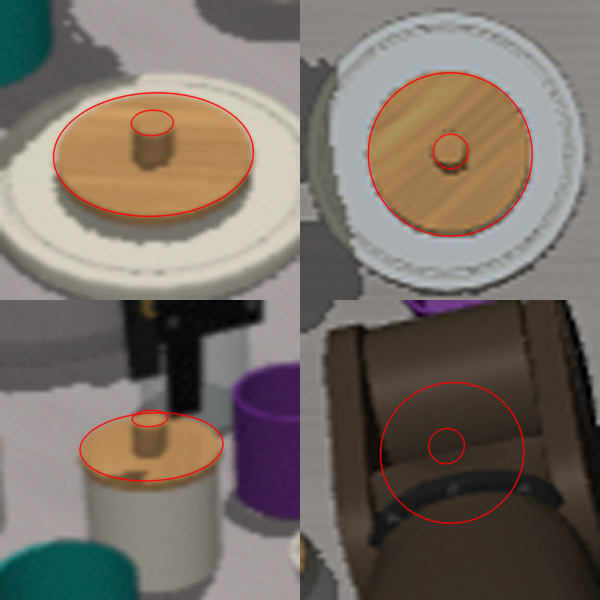

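Lid_3 is seated on its outline (bottom left), and lid_4 lies at (441,-6.5) in both views.

Call:
{"fn": "move_arm", "kwargs": {
  "commands": [
    [[-2.1,-3.5,0],[0,0,0],0.6],
    [[-2.1,-3.5,0],[0,0,0],0.6],
    [[-2.1,-3.5,0],[0,0,0],0.6],
    [[-2.1,-3.5,-1],[0,0,0],0.6],
    [[-2.1,-3.5,-2],[0,0,0],0.6],
    [[-2,-3.6,-2],[0,0,0],0.6],
    [[0,0,-3],[0,0,0],0.6],
    [[0,0,-2.5],[0,0,0],0.6],
    [[0,0,0],[0,0,0],0.6],
    [[0,0,0],[0,0,0],0.6]
  ]
}}

```text
t: 19.2
eef_pos: [442.1, -5.0, 72.0]
tcp_rot: [3.141, -0.0, 2.859]
ft_force: [0.4, -0.1, 0.9]
opening: 0.596
grip_force: 0.0
```

Call:
{"fn": "move_arm", "kwargs": {
  "commands": [
    [[-0.1,-0.1,-1.2],[0,0,0],0.6],
    [[0,0,-1.2],[0,0,0],0.6],
    [[0,0,-1.0],[0,0,0],0.6],
    [[0,0,0],[0,0,0],0.4],
    [[0,0,0],[0,0,0],0.2],
    [[0,0,0],[0,0,0],0.1],
    [[0,0,0],[0,0,0],0.1],
    [[0,0,0],[0,0,0],0.1]
  ]
}}

```text
t: 20.0
eef_pos: [440.6, -6.3, 38.0]
tcp_rot: [3.141, 0.001, 2.859]
ft_force: [-0.7, 0.1, 2.3]
opening: 0.253
grip_force: 30.0
```

Call:
{"fn": "move_arm", "kwargs": {
  "commands": [
    [[0,0,0.5],[0,0,0],0.1],
    [[0,0,1],[0,0,0],0.1],
    [[0,0,2],[0,0,0],0.1],
    [[0,0,3],[0,0,0],0.1],
    [[0,0,3],[0,0,0],0.1],
    [[0,0,2],[0,0,0],0.1],
    [[0,0,1.5],[0,0,0],0.1],
    [[2.1,-3.1,0],[0,0,0],0.1],
    [[2.1,-3.1,0],[0,0,0],0.1],
    [[2.1,-3.1,0],[0,0,0],0.1]
  ]
}}

```text
t: 21.0
eef_pos: [503.9, -100.3, 168.9]
tcp_rot: [3.142, 0.001, 2.859]
ft_force: [1.0, 1.3, -0.3]
opening: 0.253
grip_force: 30.0
```

Call:
{"fn": "move_arm", "kwargs": {
  "commands": [
    [[2.1,-3.1,0],[0,0,0],0.1],
    [[2.1,-3.1,0],[0,0,0],0.1],
    [[2.1,-3.1,0],[0,0,0],0.1],
    [[2.1,-3.1,0],[0,0,0],0.1],
    [[1.9,-2.8,0],[0,0,0],0.1],
    [[0,0,0],[0,0,0],0.1],
    [[0,0,0],[0,0,0],0.1]
  ]
}}

```text
t: 21.7
eef_pos: [605.9, -251.4, 167.8]
tcp_rot: [3.141, -0.001, 2.858]
ft_force: [0.1, 0.2, -1.4]
opening: 0.257
grip_force: 30.0
```

```bash
sed -i 's/w=45/w=60/' chk.py; python3 chk.py l8 60 23 607.5 -251.9 100 58
```

```text
21.75 [ 605.7 -250.8  167.9]
disc fit [ 598.7 -256.8] rim fit [ 608.5 -250.9]
```

View pics/l8.png

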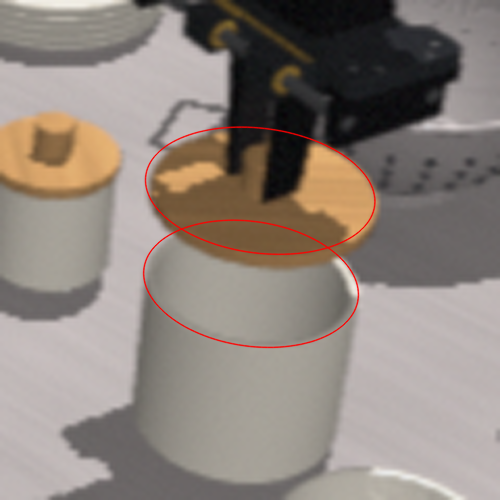

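Disc and rim both match prediction to within about 1 mm. I descend onto crock_4.

Call:
{"fn": "move_arm", "kwargs": {
  "commands": [
    [[0.1,0,-0.9],[0,0,0],0.1],
    [[0,0,-1],[0,0,0],0.1],
    [[0,0,-1],[0,0,0],0.1],
    [[0,0,-1],[0,0,0],0.1],
    [[0,0,-0.7],[0,0,0],0.1],
    [[0,0,-0.4],[0,0,0],0.1],
    [[0,0,-0.2],[0,0,0],0.1],
    [[0,0,0],[0,0,0],0.1]
  ]
}}

```text
t: 22.55
eef_pos: [607.4, -251.4, 115.5]
tcp_rot: [3.141, -0.0, 2.859]
ft_force: [-0.7, -0.6, -1.3]
opening: 0.256
grip_force: 30.0
```

Call:
{"fn": "move_arm", "kwargs": {
  "commands": [
    [[0,0,-0.1],[0,0,0],0.1],
    [[0,0,-0.1],[0,0,0],0.1],
    [[0,0,0],[0,0,0],0.1]
  ]
}}

```text
t: 22.85
eef_pos: [607.6, -251.4, 114.2]
tcp_rot: [-3.142, 0.001, 2.859]
ft_force: [-0.8, 0.1, 3.5]
opening: 0.254
grip_force: 30.0
```

Contact at the expected 114. I release, retreat towards the stack and take a final look.

Call:
{"fn": "move_arm", "kwargs": {
  "commands": [
    [[0,0,0],[0,0,0],0.4],
    [[0,0,0],[0,0,0],0.6],
    [[0,0,0],[0,0,0],0.6],
    [[0,0,1.5],[0,0,0],0.6],
    [[0,0,3],[0,0,0],0.6],
    [[0,0,3],[0,0,0],0.6],
    [[-2.1,3.1,0],[0,0,0],0.6],
    [[-2.1,3.1,0],[0,0,0],0.6],
    [[-2.1,3.1,0],[0,0,0],0.6],
    [[-2.1,3.1,0],[0,0,0],0.6]
  ]
}}

```text
t: 23.85
eef_pos: [522.6, -126.3, 189.8]
tcp_rot: [3.142, 0.001, 2.859]
ft_force: [0.5, -0.2, 0.4]
opening: 0.601
grip_force: 0.0
```

Call:
{"fn": "move_arm", "kwargs": {
  "commands": [
    [[-1.5,2.3,0],[0,0,0],0.6],
    [[-1.5,2.3,0],[0,0,0],0.6],
    [[0,0,0],[0,0,0],0.6],
    [[0,0,0],[0,0,0],0.6]
  ]
}}

```text
t: 24.25
eef_pos: [493.9, -81.3, 189.8]
tcp_rot: [-3.142, 0.002, 2.86]
ft_force: [0.6, -0.6, -0.2]
opening: 0.597
grip_force: 0.0
```

```bash
python3 - <<'E'
from h import *
ims={n:read_camera(n) for n in CI}
def tile(n,P,w,circs):
    o=proj(n,[P])[0].round().astype(int)
    t=cv2.resize(ims[n][o[1]-w:o[1]+w,o[0]-w:o[0]+w],(200,200),interpolation=cv2.INTER_CUBIC)
    for z,r in circs:
        p=(proj(n,C*r+[P[0],P[1],z])-(o-w)+.5)*100/w-.5
        cv2.polylines(t,[(p*16).astype(np.int32)],True,(0,0,255),1,cv2.LINE_AA,4)
    return t
rows=[[tile(n,(x,y,h-10),38,[(h+9,r),(h+31,12.5)]) for x,y,h,r in ((533.8,414.5,64,34),(649.5,-75,76,42),(605.2,274.8,88,51),(607.5,-251.9,100,60))] for n in CI]
rows.append([tile(n,(x,y,40),38,[(60,57)]) for x,y in ((658.5,107.2),(524.2,-399.8)) for n in CI])
cv2.imwrite("pics/l9.png",np.vstack([np.hstack(r) for r in rows])); print(state()["t"],state()["eef_pos"])
E
```

```text
24.35 [494.09246824 -81.94072025 189.19667068]
```

View pics/l9.png

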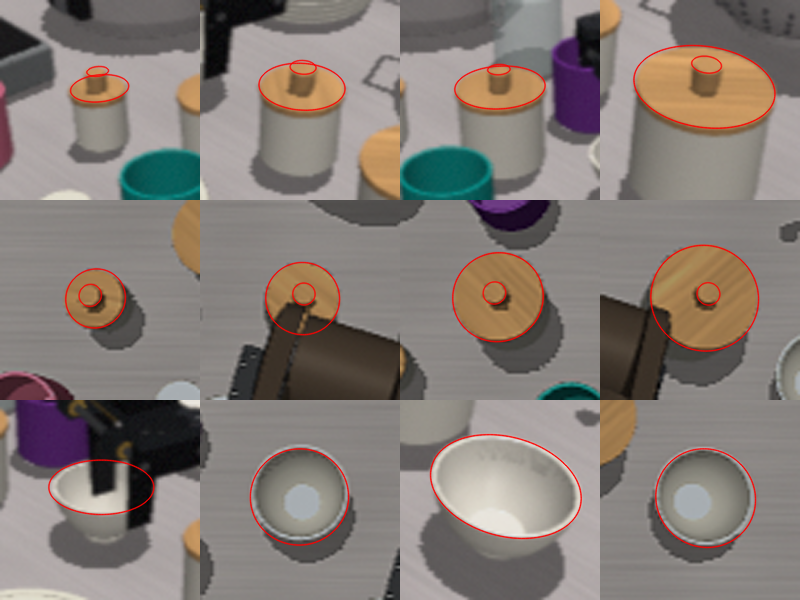

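All four lids lie level on their seated outlines, both bowls are where they began, and the arm is clear. I hand in.

```bash
python3 -c "
from cell import env
print(env.job_done())"
```

```text
the job is handed in; nothing more can be done
None
```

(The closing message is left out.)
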